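# Tip the marble chips into the chip box and close its sliding cover

### The arm

A 6-joint arm with a two-finger parallel gripper is mounted at the origin on the work surface. World frame = base frame: x ahead of the robot, y to its left, z up, the work surface at z = 0. Lengths are in m, angles in rad, forces in N, time in s.
With the tool pointing down it reaches from about 0.325 to 0.75 m from the base axis. Payload 7.6 kg.
Tool frame: the origin (TCP) lies at the very end of the fingers, on their centre line; the grasp point (between the pads) lies 19 mm behind it; z points along the fingers, y is the line along which they close (so a half turn about z gives the same grasp; the last joint's range is limited). The gripper opens to 85 mm and grips with 20 to 120 N. Pads are 22 mm wide; open, the fingers measure 114 mm over their backs; the gripper's body (76 mm by 85 mm) begins 54 mm behind the grasp point. The pads swing forward as they close: fully open they stand 13 mm farther back than shut.
Start: joints at [-1.38, 0.052, 1.401, -0, 1.689, -0.07], TCP at [0.135, -0.507, 0.231] pointing down, gripper open.
Joint ranges: [-2.9, 2.9], [-0.91, 2.17], [0.12, 2.37], [-1.06, 4.2], [0.26, 2.73], [-2.93, 2.93]. Speed limits (rad/s): [2.57, 2.57, 3.01, 3.14, 3.14, 3.14].

### API

Orientations are given as a unit quaternion [w, x, y, z].
In Python, from station import ctrl gives the robot as it stands.
- The arm moves only by the tool jog_arm, never from a script. Its argument "increments" is one flat list of numbers, 6 for each row, row after row: the shift along the tool's x, y, z in cm, then the turn, a rotation vector about the tool's x, y, z in rad. In form: [tx, ty, tz, wx, wy, wz, tx, ty, tz, wx, wy, wz, ...]. A call has 1 to 20 rows; each row is the pose to reach, as a shift and turn from the pose commanded when the call began, along the tool's axes at that moment; what a row does not reach only later rows make up. A row lasts 1/12 s, in which the tool goes at most 41.7 mm and 7.16 degrees, less where a joint would pass 70% of its speed; a pose out of reach is approached as far as the arm can. A call with a gripper value outside its range is refused whole. "fingers" is the closure, from -1 (fully open) to 1 (shut), set as the call begins (left out, the last holds). The fingers move at their own pace and stop on an object; "squeeze" is the grip in N (left out, the last holds). Time passes only in rows, so rows that repeat a pose let the fingers close. It gives the time, the measured TCP pose, the force, the opening and the grip force at its end, in the units of the state.
- ctrl.sense(): the state, without advancing time (a new reading comes with each control period).
- ctrl.read_camera(name): name is "scene" or "side" or "wrist"; returns a dict with "img" (400x640x3 uint8, red, green, blue), "fov_y" (degrees; the focal length in pixels is half the picture's height over the tangent of half this angle, whatever the lens; pixels are square), "cx", "cy" (the principal point, pixels), "k1" (the pictures are not rectified: a ray, as slopes to the right and down, at radius r is drawn at 1 + k1 r^2 times it, then the intrinsics apply), "R" (3x3) and "t" (3): a world point X has camera coordinates R X + t. Camera axes: x right, y down, z forward; pixel columns grow to the right and rows downward; lengths in m; the calibration is good to about 2 mm. A picture is of the moment at which its call begins. There is no depth.
- ctrl.job_done(): hands the job in; it is judged then, once.
The state is a dict: "time_s": time; "joint_positions": joint angles; "joint_vel": joint speeds; "tau": joint torques, N m; "tool_pos": TCP position; "ee_rot": TCP orientation; "contact_force": force on the tool from outside, world axes, zero at the start; "wrist_torque": the same for the moment, N m; "gripper_width": finger opening in m; "finger_force": force on a finger pad.
Only numpy, scipy, OpenCV 4.12 (cv2) and the standard library are available. Lean on these libraries where they do the work, as an engineer would, in place of code of your own. Each camera call takes 0.05 s, during which the arm holds its last target. There are 200 camera calls.

### The job

Push the chip box's sliding cover fully open (gently at its stops, both ways), pick up the cup by its handle, tip it over the bay and pour all eight marble chips into it. Then stand the empty cup upright on the bench again and push the cover fully home over the chips; leave the mallet, brush and chisel alone.

Things in the scene. Friction and masses are not known exactly. Their poses are not given: they have to be found in the camera images.
- box: Wooden chip box screwed to the bench, 134 mm wide (its x), 256 mm long (its y), walls 72 mm high. Origin: centre of the underside, z up. Its +y half is one open-topped bay, inside 114 mm (x) by 116 mm (y), walls 8 to 10 mm thick; its -y half is a solid grey deck on which the open cover parks.
- bay (a point): Centre of the bay's floor, 8 mm above the bench and 62 mm to the box's +y side of its origin; axes as the box's. The walls' tops are 64 mm above it.
- cover (a joint): Slide of the flat plywood cover (128 mm by 124 mm, 6 mm thick, its top 79 mm above the bench) along the box's y. 0 m = fully home over the bay, grows as the cover slides open towards the box's -y side, 0.122 m = fully open at its stop. It is stiff (about 2.5 N) and stays where it is left; hard stops at both ends.
- rib (a point): Middle of the top edge of the red rib that stands across the cover's centre: 80 mm along the box's x, 16 mm thick along its y, 24 mm tall; this point is 103 mm above the bench. It moves with the cover; axes as the box's. Push the rib's side face to slide the cover.
- cup: Steel cup with a long wooden handle, standing on the bench: 85 mm tall, 92 mm across the rim, 76 mm across the base, wall 3 mm. Origin: centre of the underside, z up through the mouth; the straight round handle points along the cup's -x. 0.14 to 0.23 kg empty; the chips add 0.16 kg.
- grip (a point): Point on the handle's axis to grip it: 110 mm from the cup's axis, 70 mm above the underside. The wooden grip is 18 mm in diameter, level, and runs from 62 to 157 mm from the cup's axis. A tilted grip about its axis leaves room to tip well past level; the cup can turn in a light grip. Axes as the cup's: x is the handle's axis and points to the cup.
- mouth (a point): Centre of the cup's mouth, 85 mm above its underside; axes as the cup's.
- chip0_mid (a point): Middle of stone chip 0: a chunky, pale marble nugget with blunt ends, 27 mm long and 20 mm thick, about 20 g. All eight start inside the cup.
- chip1_mid (a point): Middle of stone chip 1: a chunky, pale marble nugget with blunt ends, 27 mm long and 20 mm thick, about 20 g. All eight start inside the cup.
- chip2_mid (a point): Middle of stone chip 2: a chunky, pale marble nugget with blunt ends, 27 mm long and 20 mm thick, about 20 g. All eight start inside the cup.
- chip3_mid (a point): Middle of stone chip 3: a chunky, pale marble nugget with blunt ends, 27 mm long and 20 mm thick, about 20 g. All eight start inside the cup.
- chip4_mid (a point): Middle of stone chip 4: a chunky, pale marble nugget with blunt ends, 27 mm long and 20 mm thick, about 20 g. All eight start inside the cup.
- chip5_mid (a point): Middle of stone chip 5: a chunky, pale marble nugget with blunt ends, 27 mm long and 20 mm thick, about 20 g. All eight start inside the cup.
- chip6_mid (a point): Middle of stone chip 6: a chunky, pale marble nugget with blunt ends, 27 mm long and 20 mm thick, about 20 g. All eight start inside the cup.
- chip7_mid (a point): Middle of stone chip 7: a chunky, pale marble nugget with blunt ends, 27 mm long and 20 mm thick, about 20 g. All eight start inside the cup.
- mallet: Bystander: round carver's mallet lying on the bench, dark head 84 mm in diameter and 110 mm long towards its +x, handle 130 mm towards -x, 26 mm in diameter. Origin: on the bench under where the handle meets the head.
- brush: Bystander: wooden bench brush, bristles down, about 225 mm long along its x (from -115 to +110 mm), 50 mm wide, 51 mm tall. Origin on the bench.
- chisel: Bystander: steel stone chisel with a red grip lying on the bench, about 230 mm along its x (from -120 to +110 mm), 26 mm wide, 22 mm tall. Origin on the bench.
Not all that is in view belongs to the job. What is shaped like the cup but orange is not meant.

How it is judged:
On the way, in this order (a step that is already met when the one before it is completed fails the run):
1. the cover is slid fully open (joint above 0.112 m) (value of joint cover above 0.112 m), for 0.2 s.
2. the cup is tipped more than 70 degrees with its mouth within 90 mm (horizontally) of the bay's centre (angle between cup's own z axis and vertical above 1.22 rad and horizontal distance between mouth and bay below 0.09 m and height (world z) of mouth above 0.08 m), for 0.1 s.
3. all eight chips lie in the bay, with the cover still open (x of chip0_mid in the frame of bay between -0.058 and 0.058 m and y of chip0_mid in the frame of bay between -0.06 and 0.06 m and z of chip0_mid in the frame of bay between 0 and 0.062 m and x of chip1_mid in the frame of bay between -0.058 and 0.058 m and y of chip1_mid in the frame of bay between -0.06 and 0.06 m and z of chip1_mid in the frame of bay between 0 and 0.062 m and x of chip2_mid in the frame of bay between -0.058 and 0.058 m and y of chip2_mid in the frame of bay between -0.06 and 0.06 m and z of chip2_mid in the frame of bay between 0 and 0.062 m and x of chip3_mid in the frame of bay between -0.058 and 0.058 m and y of chip3_mid in the frame of bay between -0.06 and 0.06 m and z of chip3_mid in the frame of bay between 0 and 0.062 m and x of chip4_mid in the frame of bay between -0.058 and 0.058 m and y of chip4_mid in the frame of bay between -0.06 and 0.06 m and z of chip4_mid in the frame of bay between 0 and 0.062 m and x of chip5_mid in the frame of bay between -0.058 and 0.058 m and y of chip5_mid in the frame of bay between -0.06 and 0.06 m and z of chip5_mid in the frame of bay between 0 and 0.062 m and x of chip6_mid in the frame of bay between -0.058 and 0.058 m and y of chip6_mid in the frame of bay between -0.06 and 0.06 m and z of chip6_mid in the frame of bay between 0 and 0.062 m and x of chip7_mid in the frame of bay between -0.058 and 0.058 m and y of chip7_mid in the frame of bay between -0.06 and 0.06 m and z of chip7_mid in the frame of bay between 0 and 0.062 m and value of joint cover above 0.1 m), for 0.2 s.
At the end, for the whole second after the job is handed in: All eight chips are inside the bay below its rim, the cover is home (joint under 4 mm), and the cup stands upright (within 0.1 rad) and still on the bench (underside within 8 mm of it) (x of chip0_mid in the frame of bay between -0.058 and 0.058 m and y of chip0_mid in the frame of bay between -0.06 and 0.06 m and z of chip0_mid in the frame of bay between 0 and 0.062 m and x of chip1_mid in the frame of bay between -0.058 and 0.058 m and y of chip1_mid in the frame of bay between -0.06 and 0.06 m and z of chip1_mid in the frame of bay between 0 and 0.062 m and x of chip2_mid in the frame of bay between -0.058 and 0.058 m and y of chip2_mid in the frame of bay between -0.06 and 0.06 m and z of chip2_mid in the frame of bay between 0 and 0.062 m and x of chip3_mid in the frame of bay between -0.058 and 0.058 m and y of chip3_mid in the frame of bay between -0.06 and 0.06 m and z of chip3_mid in the frame of bay between 0 and 0.062 m and x of chip4_mid in the frame of bay between -0.058 and 0.058 m and y of chip4_mid in the frame of bay between -0.06 and 0.06 m and z of chip4_mid in the frame of bay between 0 and 0.062 m and x of chip5_mid in the frame of bay between -0.058 and 0.058 m and y of chip5_mid in the frame of bay between -0.06 and 0.06 m and z of chip5_mid in the frame of bay between 0 and 0.062 m and x of chip6_mid in the frame of bay between -0.058 and 0.058 m and y of chip6_mid in the frame of bay between -0.06 and 0.06 m and z of chip6_mid in the frame of bay between 0 and 0.062 m and x of chip7_mid in the frame of bay between -0.058 and 0.058 m and y of chip7_mid in the frame of bay between -0.06 and 0.06 m and z of chip7_mid in the frame of bay between 0 and 0.062 m and value of joint cover below 0.004 m and angle between cup's own z axis and vertical below 0.1 rad and height (world z) of cup between -0.005 and 0.008 m and linear speed of cup below 0.02 m/s); the robot touches nothing.
It fails at once if the cover or its rib is pushed with more than 40 N (contact force between anything else and cover above 40 N).
It fails at once if the mallet is moved more than 30 mm (distance of mallet from where it was at the start of the episode above 0.03 m).
It fails at once if the brush is moved more than 30 mm (distance of brush from where it was at the start of the episode above 0.03 m).
It fails at once if the chisel is moved more than 30 mm (distance of chisel from where it was at the start of the episode above 0.03 m).
It also fails if it takes over 72 s, if anything falls off the work surface, if the arm or the gripper's body presses on something with over 40 N, if the wrist force passes 120 N, or if a joint passes its speed limit or range.

## Working session

There is one attempt and no reset: what is moved stays moved. The work goes in short steps, Python scripts to look and compute and a tool call to move; the robot and the scene stay as the last step left them, time stands still between calls to the robot, and variables do not carry over. Pictures are saved under pics/ and viewed, at most 10 in all, crops included, and the job is handed in when it is done.

Besides the shell and the picture viewer there is one more tool, called as name(argument=value, ...) on one line, values as JSON. jog_arm: Moves the arm, as the interface text tells. Its arguments: {"type":"object","properties":{"increments":{"type":"array","items":{"type":"number"}},"fingers":{"type":"number"},"squeeze":{"type":"number"}},"required":["increments"]}

```bash
ls; mkdir -p pics; cat > h.py <<'E'
import numpy as np, cv2
from station import ctrl
from scipy.spatial.transform import Rotation as Ro
def cam(n,f=None):
    c=ctrl.read_camera(n)
    if f: cv2.imwrite('pics/'+f+'.png',c['img'][:,:,::-1])
    return c
def ray(c,u,v):
    f=200/np.tan(np.radians(c['fov_y'])/2)
    K=np.array([[f,0,c['cx']],[0,f,c['cy']],[0,0,1.]])
    p=cv2.undistortPoints(np.array([[[u,v]]],float),K,np.array([c['k1'],0,0,0.]))[0,0]
    R=np.array(c['R']);t=np.array(c['t'])
    return -R.T@t, R.T@np.array([p[0],p[1],1])
def onz(c,u,v,z):
    o,d=ray(c,u,v); return o+d*(z-o[2])/d[2]
def px(c,X):
    f=200/np.tan(np.radians(c['fov_y'])/2)
    q=np.array(c['R'])@np.array(X)+np.array(c['t']); q=q[:2]/q[2]; q=q*(1+c['k1']*(q@q)); return f*q+[c['cx'],c['cy']]
def st():
    s=ctrl.sense(); q=s['ee_rot']; return s, np.array(s['tool_pos']), Ro.from_quat([q[1],q[2],q[3],q[0]])
def inc(P,M):
    "goal TCP pos P, matrix M -> increments"
    s,p,R=st(); d=R.inv().apply(np.array(P)-p)*100; w=(R.inv()*Ro.from_matrix(M)).as_rotvec()
    return np.round(d,2),np.round(w,3)
E
python3 - <<'E'
from h import *
a=cam('scene','s0');b=cam('side','d0')
for c in(a,b): print(c['fov_y'],c['cx'],c['cy'],c['k1'],-np.array(c['R']).T@c['t'],np.array(c['R'])[2])
s,p,R=st();print(s['time_s'],p,R.as_matrix().round(3))
E
```

```text
pics
52.6946294362153 322.47876852415664 201.83942751074687 -0.0034323411882315725 [ 1.52188175 -0.15898596  0.74802409] [-0.82782655  0.08030689 -0.55520627]
42.645384272874175 309.3449825657493 197.99136452415084 -0.08245316558846483 [ 0.27754059 -1.04855057  1.31958223] [ 0.16598263  0.62133136 -0.7657657 ]
0.1 [ 0.13535902 -0.50698332  0.23055912] [[ 0.966  0.258 -0.   ]
 [ 0.258 -0.966  0.001]
 [ 0.    -0.001 -1.   ]]
```

View pics/s0.png

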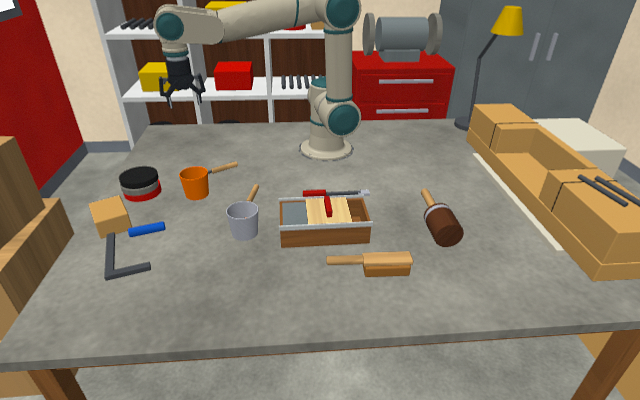

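View pics/d0.png

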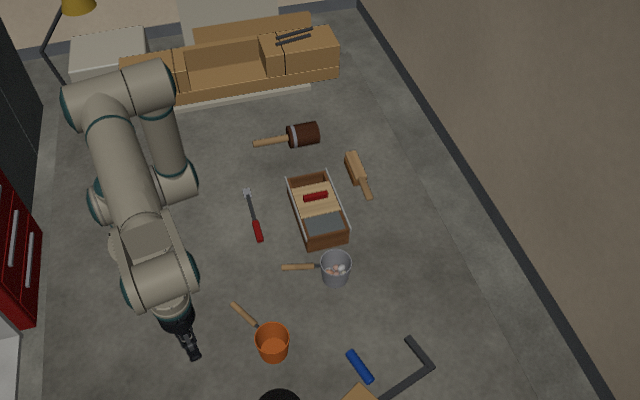

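The steel cup sits at scene (243,220) and side (336,268). The orange look-alike is at scene (195,183) and side (272,343). The steel one holds the chips, so it fits the description. The box is at scene (325,218) and side (318,210), with its cover partly open. I'll confirm with an enlarged crop.

```bash
python3 - <<'E'
import cv2,numpy as np
b=cv2.imread('pics/d0.png')[165:295,270:390]; a=cv2.imread('pics/s0.png')[175:255,215:385]
b=cv2.resize(b,None,fx=4.5,fy=4.5,interpolation=cv2.INTER_CUBIC)
cv2.imwrite('pics/dz.png',b)
cv2.imwrite('pics/sz.png',cv2.resize(a,None,fx=4.5,fy=4.5,interpolation=cv2.INTER_CUBIC))
E
```

```text
(no output)
```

View pics/dz.png

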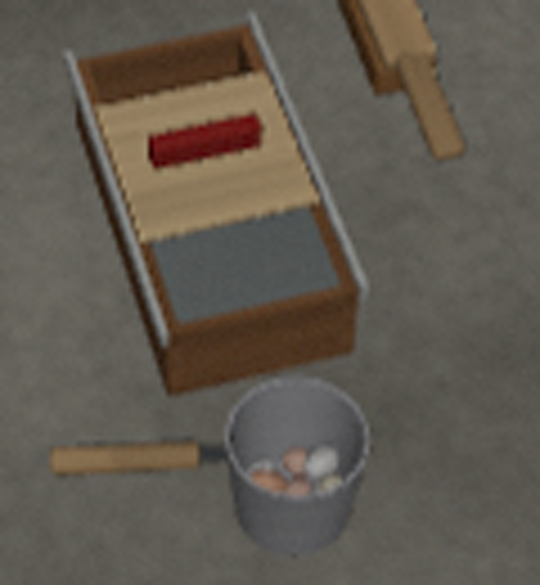

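View pics/sz.png

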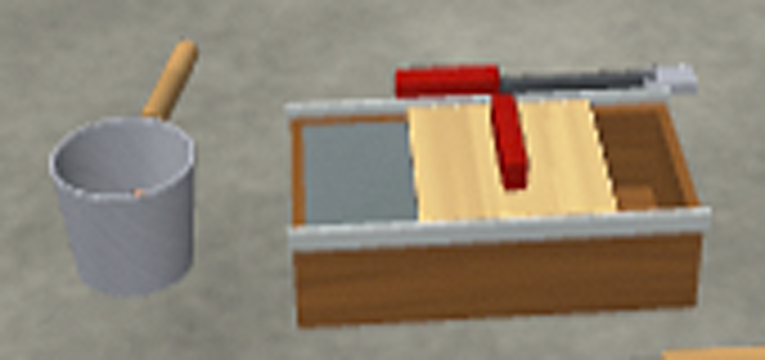

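The side crop confirms it: the steel cup, rim centre near crop (297,432), holds the chips. Its handle runs left from crop (198,455) to (52,461). The box's deck is on the near (-y) side and the red rib is near crop (205,140). The scene crop agrees, with the rim near (123,157) and the handle end at (188,45).

```bash
python3 - <<'E'
from h import *
a=cam('scene');b=cam('side')
D=lambda u,v,z:onz(b,270+(u-1.75)/4.5,165+(v-1.75)/4.5,z).round(4)
S=lambda u,v,z:onz(a,215+(u-1.75)/4.5,175+(v-1.75)/4.5,z).round(4)
for n,f,u,v,z in [('base -x-y',D,168,392,0),('base +x-y D',D,353,352,0),('base +x-y S',S,298,326,0),('base +x+y S',S,697,305,0),
('rail D',D,70,53,.08),('rail D',D,253,15,.08),('rail D',D,365,292,.08),('rail D',D,165,340,.08),
('ribtop l',D,150,146,.103),('ribtop r',D,258,122,.103),('ribS far',S,502,97,.103),('ribS near',S,513,163,.103),
('cupD',D,297,432,.085),('cupS',S,123,157,.085),('hD',D,52,461,.07),('hD',D,198,455,.07),('hS',S,188,47,.07),('hS',S,155,112,.07),
('rimDl',D,226,432,.085),('rimDr',D,370,432,.085)]: print(n,f(u,v,z))
def tri(pd,ps):
    o1,d1=ray(b,270+(pd[0]-1.75)/4.5,165+(pd[1]-1.75)/4.5);o2,d2=ray(a,215+(ps[0]-1.75)/4.5,175+(ps[1]-1.75)/4.5)
    k=np.linalg.lstsq(np.c_[d1,-d2],o2-o1,rcond=None)[0];A,B=o1+k[0]*d1,o2+k[1]*d2
    return ((A+B)/2).round(4),np.linalg.norm(A-B).round(4)
print('rim',tri((297,432),(123,157)))
# masks
for c,nm,box in((a,'S',(180,300,225,350)),(b,'D',(180,295,210,335))):
    im=c['img'].astype(int); r,g,bl=im[...,0],im[...,1],im[...,2]
    m=((r>90)&(g<50)&(bl<60)).astype(np.uint8); M=np.zeros_like(m); y0,x0,y1,x1=box; M[y0:y1,x0:x1]=m[y0:y1,x0:x1]
    n,l,s,ce=cv2.connectedComponentsWithStats(M); print(nm,[(list(s[i]),ce[i].round(1)) for i in range(1,n) if s[i][4]>15])
E
```

```text
base -x-y [ 0.499  -0.1852  0.    ]
base +x-y D [ 0.6319 -0.1875  0.    ]
base +x-y S [ 0.6297 -0.1897  0.    ]
base +x+y S [0.6274 0.067  0.    ]
rail D [0.4943 0.0677 0.08  ]
rail D [0.6335 0.0683 0.08  ]
rail D [ 0.6333 -0.1954  0.08  ]
rail D [ 0.4944 -0.1974  0.08  ]
ribtop l [ 0.5231 -0.0524  0.103 ]
ribtop r [ 0.6011 -0.0515  0.103 ]
ribS far [ 0.531  -0.0522  0.103 ]
ribS near [ 0.6062 -0.0526  0.103 ]
cupD [ 0.5557 -0.2923  0.085 ]
cupS [ 0.5569 -0.2966  0.085 ]
hD [ 0.4022 -0.2623  0.07  ]
hD [ 0.4931 -0.2828  0.07  ]
hS [ 0.3997 -0.2642  0.07  ]
hS [ 0.4829 -0.2824  0.07  ]
rimDl [ 0.5122 -0.2802  0.085 ]
rimDr [ 0.6003 -0.3048  0.085 ]
rim (array([ 0.5561, -0.295 ,  0.0859]), np.float64(0.0041))
S [([np.int32(303), np.int32(190), np.int32(29), np.int32(27), np.int32(243)], array([320.9, 199.4]))]
D [([np.int32(303), np.int32(191), np.int32(25), np.int32(8), np.int32(96)], array([315.3, 194.4]))]
```

```bash
python3 - <<'E'
from h import *
print(inc([.5645,-.005,.15],np.diag([1,-1,-1.])))
E
```

```text
(array([ 54.41, -37.43,   8.12]), array([-0.001,  0.   ,  0.261]))
```

jog_arm(increments=[20, -13, 3, 0, 0, 0.1, 40, -27, 6, 0, 0, 0.2, 54.4, -37.4, 8.1, 0, 0, 0.261, 54.4, -37.4, 8.1, 0, 0, 0.261, 54.4, -37.4, 8.1, 0, 0, 0.261, 54.4, -37.4, 8.1, 0, 0, 0.261, 54.4, -37.4, 8.1, 0, 0, 0.261, 54.4, -37.4, 8.1, 0, 0, 0.261, 54.4, -37.4, 8.1, 0, 0, 0.261, 54.4, -37.4, 8.1, 0, 0, 0.261, 54.4, -37.4, 8.1, 0, 0, 0.261, 54.4, -37.4, 8.1, 0, 0, 0.261, 54.4, -37.4, 8.1, 0, 0, 0.261, 54.4, -37.4, 8.1, 0, 0, 0.261, 54.4, -37.4, 8.1, 0, 0, 0.261, 54.4, -37.4, 8.1, 0, 0, 0.261, 54.4, -37.4, 8.1, 0, 0, 0.261, 54.4, -37.4, 8.1, 0, 0, 0.261], fingers=1)

```text
time_s: 1.7
tool_pos: [0.5647, -0.0041, 0.1488]
ee_rot: [-0.0, 1.0, 0.001, -0.001]
contact_force: [-0.3, -0.4, 0.1]
gripper_width: 0.0003
finger_force: 0.0
```

```bash
python3 - <<'E'
from h import *
s,p,R=st();print(s['time_s'],p,s['joint_positions'],s['contact_force'],s['gripper_width'],R.as_matrix().round(3)); cam('wrist','w1')
E
```

```text
1.7 [ 0.56469701 -0.00406392  0.14875156] [-7.24946584e-02  2.05176832e-01  1.39909416e+00 -1.84104157e-04
  1.53999538e+00  1.49540169e+00] [-0.27861277 -0.44427879  0.13421848] 0.00034230185969779634 [[ 1.     0.003 -0.003]
 [ 0.003 -1.     0.   ]
 [-0.003 -0.    -1.   ]]
```

View pics/w1.png

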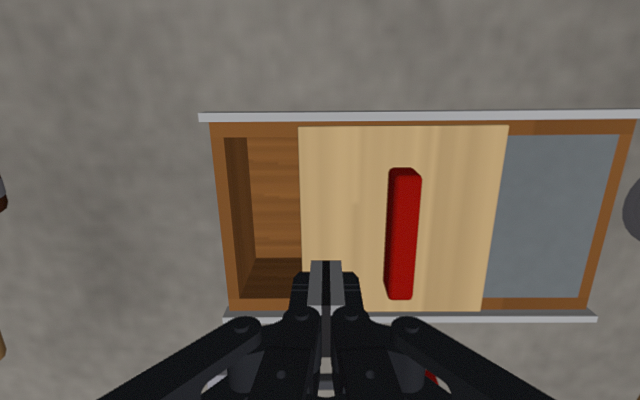

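The wrist view shows the rib at columns 388–420, to the right (-y) of the shut fingers. Bay opening is on the left. I'll descend and push towards -y, which is tool +y.

jog_arm(increments=[0, 0, 3, 0, 0, 0, 0, 0, 5, 0, 0, 0, 0, 0, 6, 0, 0, 0, 0, 0, 6, 0, 0, 0, 0, 0.7, 6, 0, 0, 0, 0, 1.2, 6, 0, 0, 0, 0, 1.6, 6, 0, 0, 0, 0, 1.9, 6, 0, 0, 0, 0, 2.2, 6, 0, 0, 0, 0, 2.5, 6, 0, 0, 0, 0, 2.8, 6, 0, 0, 0, 0, 3.1, 6, 0, 0, 0, 0, 3.4, 6, 0, 0, 0, 0, 3.7, 6, 0, 0, 0, 0, 4, 6, 0, 0, 0])

```text
time_s: 3.0
tool_pos: [0.5646, -0.0458, 0.0903]
ee_rot: [-0.0, 1.0, -0.0, 0.0]
contact_force: [2.0, 2.8, 2.1]
gripper_width: -0.0004
finger_force: 1.4
```

```bash
cat > q.py <<'E'
from h import *
s,p,R=st();print(s['time_s'],p.round(4),np.round(s['joint_positions'],3),np.round(s['contact_force'],1),s['gripper_width'])
b=cam('side');im=b['img'].astype(int)
m=((im[...,0]>90)&(im[...,1]<50)&(im[...,2]<60));m[:180]=0;m[235:]=0;m[:,:285]=0;m[:,350:]=0
v,u=np.nonzero(m)
if len(u): print('rib',len(u),onz(b,u.mean(),v.mean(),.098).round(4))
E
python3 q.py
```

```text
3.0 [ 0.5646 -0.0458  0.0903] [-0.146  0.257  1.459  0.     1.425  1.425] [2.  2.8 2.1] -0.0003646374824487225
rib 103 [ 0.5641 -0.0674  0.098 ]
```

jog_arm(increments=[0, 0.4, 0, 0, 0, 0, 0, 0.8, 0, 0, 0, 0, 0, 1.2, 0, 0, 0, 0, 0, 1.6, 0, 0, 0, 0, 0, 2.0, 0, 0, 0, 0, 0, 2.4, 0, 0, 0, 0, 0, 2.8, 0, 0, 0, 0, 0, 3.2, 0, 0, 0, 0, 0, 3.6, 0, 0, 0, 0, 0, 4.0, 0, 0, 0, 0, 0, 4.2, 0, 0, 0, 0, 0, 4.4, 0, 0, 0, 0, 0, 4.5, 0, 0, 0, 0, 0, 4.6, 0, 0, 0, 0])

```text
time_s: 4.22
tool_pos: [0.5645, -0.0917, 0.0902]
ee_rot: [0.0, 1.0, -0.0, -0.0]
contact_force: [1.6, 2.2, -0.1]
gripper_width: 0.0001
finger_force: 1.3
```

```bash
python3 q.py
```

```text
4.2167 [ 0.5645 -0.0917  0.0902] [-0.226  0.272  1.442 -0.     1.428  1.345] [ 1.6  2.2 -0.1] 8.771307415046863e-05
rib 108 [ 0.5642 -0.1134  0.098 ]
```

Creep to the stop in 1 mm steps.

jog_arm(increments=[0, 0.1, 0, 0, 0, 0, 0, 0.2, 0, 0, 0, 0, 0, 0.3, 0, 0, 0, 0, 0, 0.4, 0, 0, 0, 0, 0, 0.5, 0, 0, 0, 0, 0, 0.6, 0, 0, 0, 0])

```text
time_s: 4.77
tool_pos: [0.5645, -0.0977, 0.0902]
ee_rot: [0.0, 1.0, -0.0, -0.0]
contact_force: [1.2, 2.6, -0.4]
gripper_width: 0.0001
finger_force: 1.3
```

```bash
python3 q.py
```

```text
4.7667 [ 0.5645 -0.0977  0.0902] [-0.236  0.274  1.439 -0.     1.429  1.335] [ 1.2  2.6 -0.4] 0.00011895187005077492
rib 110 [ 0.5635 -0.1195  0.098 ]
```

jog_arm(increments=[0, 0.08, 0, 0, 0, 0, 0, 0.16, 0, 0, 0, 0, 0, 0.24, 0, 0, 0, 0, 0, 0.32, 0, 0, 0, 0])

```text
time_s: 5.15
tool_pos: [0.5645, -0.1003, 0.0902]
ee_rot: [-0.001, 1.0, 0.0, -0.0]
contact_force: [1.3, 7.1, 1.0]
gripper_width: -0.0
finger_force: 3.8
```

```bash
python3 q.py
```

```text
5.15 [ 0.5645 -0.1003  0.0902] [-2.410e-01  2.760e-01  1.437e+00  1.000e-03  1.429e+00  1.330e+00] [1.3 7.1 1. ] -3.668960081416877e-06
rib 113 [ 0.5642 -0.1221  0.098 ]
```

jog_arm(increments=[0, -0.5, 0, 0, 0, 0, 0, -0.8, -3, 0, 0, 0, 0, -0.8, -7, 0, 0, 0, 0, -0.8, -11, 0.1, 0, 0, 0, -0.8, -14, 0.2, 0, 0, 0, -0.8, -14, 0.3, 0, 0, 0, -0.8, -14, 0.4, 0, 0, 0, -0.8, -14, 0.5, 0, 0, 0, -0.8, -14, 0.5, 0, 0], fingers=0)

```text
time_s: 5.95
tool_pos: [0.5636, -0.0955, 0.228]
ee_rot: [-0.249, 0.968, -0.003, -0.002]
contact_force: [-1.1, -1.1, -0.9]
gripper_width: 0.0427
finger_force: 0.0
```

```bash
cat >> h.py <<'E'
def M(psi,phi):
    c,s=np.cos(psi),np.sin(psi)
    return np.array([[c,s,0],[s,-c,0],[0,0,-1.]])@Ro.from_rotvec([phi,0,0]).as_matrix()
def goal(G,psi,phi,back=0):
    "grasp point G"
    m=M(psi,phi); return np.array(G)+m[:,2]*(.019-back), m
E
python3 q.py; python3 - <<'E'
from h import *
b=cam('side');a=cam('scene')
for c,box in((b,(320,250,370,295)),(a,(160,175,205,212))):
    im=c['img'].astype(int);m=(im[...,0]>150)&(im[...,1]>50)&(im[...,1]<120)&(im[...,2]<60)
    y0,x0,y1,x1=box;v,u=np.nonzero(m[y0:y1,x0:x1]);print(u.min()+x0,u.max()+x0,v.min()+y0,v.max()+y0)
print('orange rim',onz(b,272,332,.085),onz(a,194,173,.085),'handle end',onz(b,232,304,.07),onz(a,237,166,.07))
print('cup handle mask')
for c,box,nm in((b,(255,278,280,318),'D'),(a,(182,243,206,262),'S')):
    im=c['img'].astype(int);m=(im[...,0]-im[...,2]>35)
    y0,x0,y1,x1=box;v,u=np.nonzero(m[y0:y1,x0:x1]);u=u+x0;v=v+y0
    e=cv2.fitLine(np.c_[u,v].astype(np.float32),cv2.DIST_L2,0,.01,.01).ravel();t=(u-e[2])*e[0]+(v-e[3])*e[1]
    for k in(t.min(),t.max()): print(nm,onz(c,e[2]+k*e[0],e[3]+k*e[1],.07).round(4))
    print('mid',onz(c,u.mean(),v.mean(),.07).round(4))
for back in(.09,0):
  for phi in(.85,): 
    P,m=goal([.449,-.274,.07],-.2,phi,back); print(back,P.round(3),inc(P,m))
E
```

```text
5.95 [ 0.5636 -0.0955  0.228 ] [-0.449  0.304  1.193  0.468  1.849  1.211] [-1.1 -1.1 -0.9] 0.04267093176780879
rib 109 [ 0.5647 -0.122   0.098 ]
265 288 322 353
179 207 167 199
orange rim [ 0.33180945 -0.45859216  0.085     ] [ 0.33445127 -0.46929758  0.085     ] handle end [ 0.24525124 -0.34220816  0.07      ] [ 0.26763576 -0.3371125   0.07      ]
cup handle mask
D [ 0.4017 -0.2618  0.07  ]
D [ 0.4916 -0.2821  0.07  ]
mid [ 0.4465 -0.2719  0.07  ]
S [ 0.4918 -0.2843  0.07  ]
S [ 0.3932 -0.2627  0.07  ]
mid [ 0.4436 -0.2737  0.07  ]
0.09 [ 0.438 -0.326  0.117] (array([-12.59,  25.91,  -1.15]), array([0.352, 0.126, 0.156]))
0 [ 0.452 -0.26   0.057] (array([-11.24,  22.92,   7.23]), array([0.352, 0.126, 0.156]))
```

j4 grows with +tool-x tilt, and only down to -1.06 the other way. So I'll grip tilted at -0.8 and tip with + turns, pouring towards -y from the bay's +y side.

```bash
python3 - <<'E'
from h import *
P,m=goal([.447,-.2728,.07],-.21,-.8,.16);print(P,inc(P,m))
E
```

```text
[ 0.46808514 -0.1738749   0.16823565] (array([-9.63, 10.06,  1.59]), array([-1.292, -0.033,  0.222]))
```

jog_arm(increments=[-2, 0, -2, -0.12, 0, 0.02, -4, 2, -2, -0.24, 0, 0.04, -6, 4, -2, -0.36, 0, 0.06, -8, 6, -2, -0.48, -0.01, 0.08, -9.6, 8, -1, -0.6, -0.01, 0.1, -9.6, 10, 0, -0.72, -0.02, 0.12, -9.6, 10, 1, -0.84, -0.02, 0.14, -9.6, 10, 1.6, -0.96, -0.02, 0.16, -9.6, 10.1, 1.6, -1.08, -0.03, 0.19, -9.6, 10.1, 1.6, -1.2, -0.03, 0.21, -9.6, 10.1, 1.6, -1.292, -0.033, 0.222, -9.6, 10.1, 1.6, -1.292, -0.033, 0.222, -9.6, 10.1, 1.6, -1.292, -0.033, 0.222])

```text
time_s: 7.18
tool_pos: [0.4691, -0.1724, 0.168]
ee_rot: [0.385, 0.917, -0.094, -0.04]
contact_force: [-0.2, -0.7, 0.8]
gripper_width: 0.0427
finger_force: 0.0
```

```bash
python3 - <<'E'
from h import *
s,p,R=st();print(s['time_s'],p,np.round(s['joint_positions'],3),s['contact_force'])
for b in(.06,0):
  P,m=goal([.447,-.2728,.07],-.21,-.8,b);print(P,inc(P,m))
w=cam('wrist','w2');print([px(w,[.556-.1075*k,-.295+.0222*k,.07]).round(0) for k in(.56,1,1.43)])
E
```

```text
7.1833 [ 0.46914973 -0.17237271  0.16796697] [-0.026  0.113  1.637 -0.78   1.571  1.823] [-0.20457495 -0.70753748  0.75931838]
[ 0.45313114 -0.24403455  0.09856498] (array([-0.11,  0.18, 10.1 ]), array([-0.004, -0.004,  0.003]))
[ 0.44415874 -0.28613033  0.05676257] (array([-0.13,  0.21, 16.1 ]), array([-0.004, -0.004,  0.003]))
[array([329., 131.]), array([329., 190.]), array([329., 242.])]
```

View pics/w2.png

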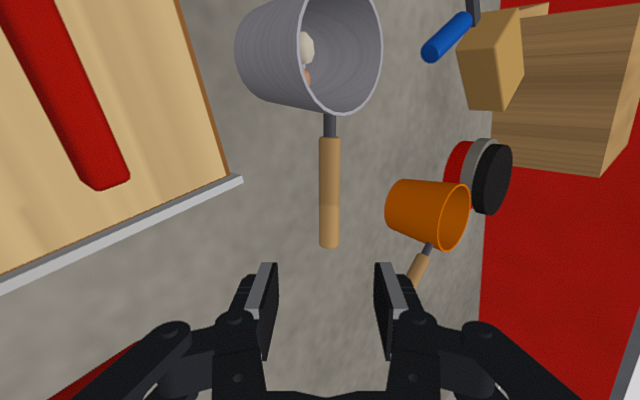

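The wrist view shows the handle at columns 319–339, rows 137–247, centred between the fingers and within a few pixels of my prediction. Advance and close.

jog_arm(increments=[-0.1, 0.2, 3, 0, 0, 0, -0.1, 0.2, 6, 0, 0, 0, -0.1, 0.2, 9, 0, 0, 0, -0.1, 0.2, 12, 0, 0, 0, -0.1, 0.2, 13.5, 0, 0, 0, -0.1, 0.2, 15, 0, 0, 0, -0.1, 0.2, 16.1, 0, 0, 0, -0.1, 0.2, 16.1, 0, 0, 0, -0.1, 0.2, 16.1, 0, 0, 0])

```text
time_s: 7.98
tool_pos: [0.4435, -0.2882, 0.0576]
ee_rot: [0.386, 0.917, -0.097, -0.04]
contact_force: [0.2, 0.4, 0.8]
gripper_width: 0.0428
finger_force: 0.0
```

jog_arm(increments=[0, 0, 0, 0, 0, 0, 0, 0, 0, 0, 0, 0, 0, 0, 0, 0, 0, 0, 0, 0, 0, 0, 0, 0, 0, 0, 0, 0, 0, 0, 0, 0, 0, 0, 0, 0, 0, 0, 0, 0, 0, 0, 0, 0, 0, 0, 0, 0], fingers=1, squeeze=90)

```text
time_s: 8.65
tool_pos: [0.4435, -0.2876, 0.0571]
ee_rot: [0.386, 0.917, -0.096, -0.04]
contact_force: [-1.3, 3.0, 3.9]
gripper_width: 0.0153
finger_force: 87.9
```

```bash
python3 - <<'E'
from h import *
s,p,R=st();print(s['time_s'],p,np.round(s['joint_positions'],3),s['contact_force'],s['wrist_torque'],p-.019*R.as_matrix()[:,2],R.as_matrix().round(3))
# lift in tool axes for world +z, per cm
print(R.inv().apply([0,0,1]))
E
```

```text
8.65 [ 0.44354826 -0.28758895  0.05711553] [-0.261  0.231  1.754 -0.853  1.25   1.843] [-1.29971277  2.98971947  3.9351627 ] [ 0.14549356  0.07215385 -0.1565071 ] [ 0.44636279 -0.27428887  0.07038905] [[ 0.978 -0.146 -0.148]
 [-0.208 -0.683 -0.7  ]
 [ 0.001  0.716 -0.699]]
[ 6.64843502e-04  7.15505986e-01 -6.98606286e-01]
```

jog_arm(increments=[0, 0.4, -0.4, 0, 0, 0, 0, 1.2, -1.2, 0, 0, 0, 0, 2.2, -2.2, 0, 0, 0, 0, 3.4, -3.3, 0, 0, 0, 0, 4.6, -4.5, 0, 0, 0, 0, 5.8, -5.7, 0, 0, 0, 0, 7, -6.8, 0, 0, 0, 0, 8, -7.8, 0, 0, 0, 0, 8.8, -8.6, 0, 0, 0, 0, 9.3, -9.1, 0, 0, 0, 0, 9.3, -9.1, 0, 0, 0])

```text
time_s: 9.57
tool_pos: [0.4439, -0.2877, 0.1888]
ee_rot: [0.386, 0.916, -0.097, -0.039]
contact_force: [0.9, -0.0, -3.0]
gripper_width: 0.0153
finger_force: 88.0
```

```bash
python3 - <<'E'
from h import *
s,p,R=st();print(s['time_s'],p,np.round(s['joint_positions'],3),s['contact_force'],s['wrist_torque'],s['gripper_width'])
a=cam('scene','s2');b=cam('side')
cv2.imwrite('pics/lift.png',np.hstack([cv2.resize(c['img'][y:y+130,x:x+130,::-1],None,fx=3,fy=3) for c,y,x in((a,120,190),(b,170,250))]))
for yy in(.02,):
  P,m=goal([.4545,yy,.19],0,-.8);print(P,inc(P,m))
E
```

```text
9.5667 [ 0.44389498 -0.28765203  0.18884573] [-0.261  0.044  1.666 -0.805  1.434  1.637] [ 0.88785128 -0.04457281 -2.98033707] [0.71834587 0.18173281 0.06130957] 0.015282304941412332
[0.4545     0.00637023 0.17676257] (array([ -4.99, -20.94, -20.04]), array([-0.003,  0.15 , -0.146]))
```

View pics/lift.png

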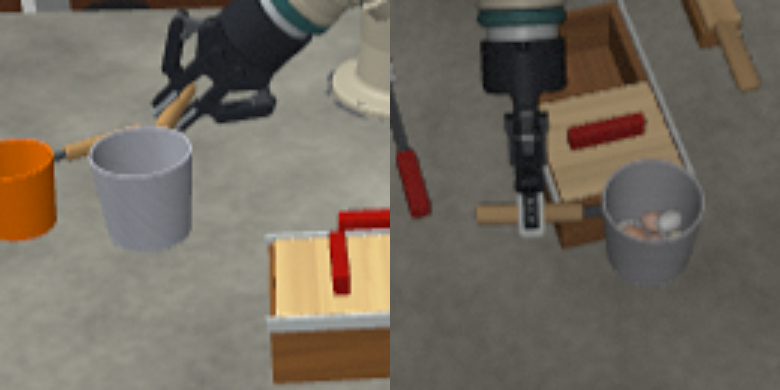

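The lift picture shows the cup held level with the chips inside and the cover parked open. Carry it to the bay.

jog_arm(increments=[-0.1, -0.4, -0.4, 0, 0, 0, -0.4, -1.5, -1.4, 0, 0.01, -0.01, -0.8, -3.2, -3, 0, 0.02, -0.02, -1.3, -5.2, -5, 0, 0.04, -0.04, -1.8, -7.4, -7, 0, 0.05, -0.05, -2.3, -9.6, -9.1, 0, 0.07, -0.07, -2.8, -11.8, -11.2, 0, 0.085, -0.085, -3.3, -14, -13.3, 0, 0.1, -0.1, -3.8, -16, -15.2, 0, 0.115, -0.11, -4.3, -18, -17.2, 0, 0.13, -0.125, -4.7, -19.6, -18.7, 0, 0.14, -0.135, -4.9, -20.6, -19.7, 0, 0.15, -0.146, -5, -20.9, -20, 0, 0.15, -0.146, -5, -20.9, -20, 0, 0.15, -0.146])

```text
time_s: 10.83
tool_pos: [0.4543, 0.0066, 0.1764]
ee_rot: [0.388, 0.922, 0.001, -0.0]
contact_force: [0.2, -0.4, -3.7]
gripper_width: 0.0152
finger_force: 88.4
```

```bash
python3 - <<'E'
from h import *
s,p,R=st();print(s['time_s'],p,np.round(s['joint_positions'],3),s['contact_force'],p-.019*R.as_matrix()[:,2],R.as_matrix().round(3))
for phi,y,z in((-.4,.02,.19),(0,.02,.188),(.3,.022,.18),(.6,.025,.175),(.9,.025,.17),(1.2,.025,.17),(1.5,.025,.17)):
  P,m=goal([.4545,y,z],0,phi);print(phi,*inc(P,m))
E
```

```text
10.8333 [0.45430239 0.00655491 0.17637943] [ 0.354  0.073  1.662 -0.744  1.701  1.937] [ 0.15002472 -0.41069661 -3.67718871] [0.45429141 0.02015201 0.18965041] [[ 1.     0.002  0.001]
 [ 0.002 -0.698 -0.716]
 [-0.001  0.716 -0.698]]
-0.4 [ 0.02 -0.7  -0.16] [ 0.398 -0.     0.002]
0 [ 0.02 -1.47 -0.45] [0.798 0.    0.002]
0.3 [ 0.02 -2.51 -0.49] [1.098 0.    0.002]
0.6 [ 0.03 -3.26 -0.9 ] [1.398e+00 1.000e-03 2.000e-03]
0.9 [ 0.03 -3.63 -1.11] [1.698e+00 1.000e-03 2.000e-03]
1.2 [ 0.03 -3.47 -1.66] [1.998e+00 1.000e-03 2.000e-03]
1.5 [ 0.03 -3.16 -2.14] [2.298e+00 2.000e-03 2.000e-03]
```

jog_arm(increments=[0, -0.1, 0, 0.05, 0, 0, 0, -0.2, 0, 0.15, 0, 0, 0, -0.4, -0.1, 0.25, 0, 0, 0, -0.6, -0.1, 0.35, 0, 0, 0, -0.8, -0.2, 0.45, 0, 0, 0, -1, -0.3, 0.55, 0, 0, 0, -1.2, -0.4, 0.65, 0, 0, 0, -1.4, -0.4, 0.75, 0, 0, 0, -1.6, -0.45, 0.83, 0, 0, 0, -1.8, -0.5, 0.9, 0, 0, 0, -2.1, -0.5, 0.97, 0, 0, 0, -2.3, -0.5, 1.04, 0, 0, 0, -2.5, -0.5, 1.1, 0, 0, 0, -2.7, -0.6, 1.16, 0, 0, 0, -2.8, -0.6, 1.22, 0, 0, 0, -3, -0.7, 1.28, 0, 0, 0, -3.1, -0.8, 1.34, 0, 0, 0, -3.3, -0.9, 1.4, 0, 0])

```text
time_s: 12.33
tool_pos: [0.4541, 0.0335, 0.1594]
ee_rot: [-0.297, 0.955, -0.001, 0.0]
contact_force: [-0.7, 0.0, -3.1]
gripper_width: 0.015
finger_force: 88.1
```

```bash
python3 - <<'E'
from h import *
s,p,R=st();print(s['time_s'],p,np.round(s['joint_positions'],3),s['contact_force'],p-.019*R.as_matrix()[:,2],s['gripper_width'])
a=cam('scene');b=cam('side')
cv2.imwrite('pics/pour.png',np.hstack([cv2.resize(c['img'][y:y+130,x:x+130,::-1],None,fx=3,fy=3) for c,y,x in((a,130,260),(b,130,250))]))
for phi,y,z in((.9,.025,.165),(1.2,.02,.16),(1.5,.015,.16),(1.65,.015,.16)):
  P,m=goal([.4545,y,z],0,phi);print(phi,*inc(P,m))
E
```

```text
12.3333 [0.4541159  0.03352689 0.15935397] [-0.348 -0.026  1.725  0.565  1.656  1.213] [-0.71759357  0.01319732 -3.06673292] [0.45409442 0.02275025 0.17500209] 0.015006877987756894
0.9 [ 0.09 -0.28  0.77] [ 0.298  0.    -0.005]
1.2 [ 0.09 -0.09  0.65] [ 0.598 -0.001 -0.005]
1.5 [ 0.09 -0.1  -0.02] [ 0.898 -0.002 -0.005]
1.65 [ 0.09 -0.26 -0.25] [ 1.048 -0.002 -0.005]
```

View pics/pour.png

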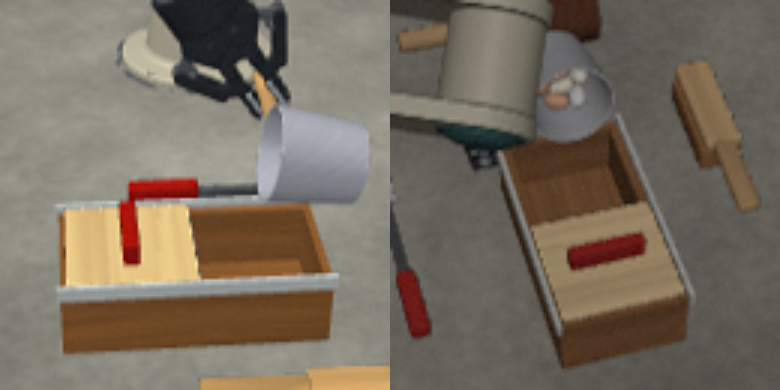

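The pour picture shows the cup tipped about 80° above the bay, with the chips still held by friction. I'll continue tipping slowly.

jog_arm(increments=[0.1, 0, 0.2, 0.05, 0, 0, 0.1, -0.1, 0.3, 0.1, 0, 0, 0.1, -0.2, 0.5, 0.15, 0, 0, 0.1, -0.2, 0.6, 0.2, 0, 0, 0.1, -0.3, 0.7, 0.25, 0, 0, 0.1, -0.3, 0.8, 0.3, 0, 0, 0.1, -0.2, 0.8, 0.35, 0, 0, 0.1, -0.2, 0.7, 0.4, 0, 0, 0.1, -0.2, 0.7, 0.45, 0, 0, 0.1, -0.1, 0.7, 0.5, 0, 0, 0.1, -0.1, 0.7, 0.55, 0, 0, 0.1, -0.1, 0.6, 0.6, 0, 0, 0.1, -0.1, 0.5, 0.66, 0, 0, 0.1, -0.1, 0.3, 0.72, 0, 0, 0.1, -0.1, 0.2, 0.78, 0, 0, 0.1, -0.1, 0.1, 0.84, 0, 0, 0.1, -0.1, 0, 0.9, 0, 0, 0.1, -0.1, 0, 0.9, 0, 0, 0.1, -0.1, 0, 0.9, 0, 0, 0.1, -0.1, 0, 0.9, 0, 0])

```text
time_s: 14.1
tool_pos: [0.4558, 0.0359, 0.1606]
ee_rot: [-0.681, 0.732, 0.001, 0.0]
contact_force: [-0.0, -1.1, -1.6]
gripper_width: 0.0156
finger_force: 88.5
```

```bash
python3 - <<'E'
from h import *
s,p,R=st();print(s['time_s'],p,np.round(s['joint_positions'],3),s['contact_force'],p-.019*R.as_matrix()[:,2],s['gripper_width'])
a=cam('scene');b=cam('side')
cv2.imwrite('pics/pour2.png',np.hstack([cv2.resize(c['img'][y:y+130,x:x+130,::-1],None,fx=3,fy=3) for c,y,x in((a,130,260),(b,130,250))]))
E
```

```text
14.1 [0.45575673 0.0358551  0.160587  ] [-0.562  0.425  1.688  1.192  2.003  0.922] [-0.01961898 -1.05369561 -1.55148245] [0.45576199 0.01690382 0.16194676] 0.015617938542228128
```

View pics/pour2.png

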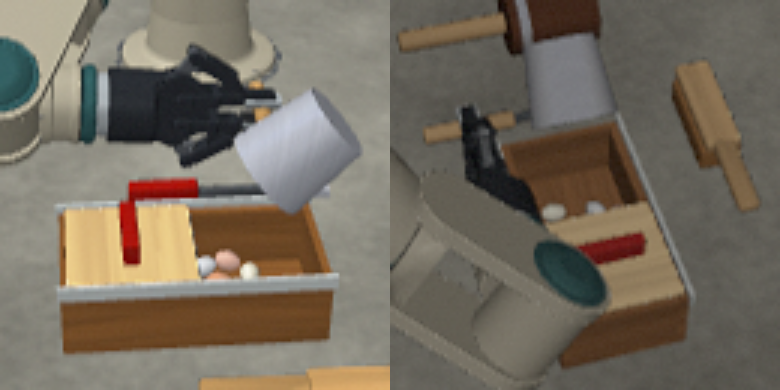

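The wrist load dropped by about 1.55 N, roughly the 0.16 kg of all eight chips. The picture shows chips in the bay and none on the bench. Tip back.

```bash
python3 - <<'E'
from h import *
for phi in(1.1,.7,.3,-.1,-.45,-.8):
  P,m=goal([.4545,.015,.19],0,phi);print(phi,*inc(P,m))
E
```

```text
1.1 [-0.12 -2.01 -0.54] [-0.4   -0.     0.002]
0.7 [-0.12 -1.39 -0.97] [-0.8   -0.001  0.002]
0.3 [-0.12 -0.98 -1.6 ] [-1.2e+00 -1.0e-03  2.0e-03]
-0.1 [-0.12 -0.85 -2.35] [-1.6e+00 -1.0e-03  2.0e-03]
-0.45 [-0.12 -0.99 -3.  ] [-1.95e+00 -2.00e-03  1.00e-03]
-0.8 [-0.12 -1.34 -3.56] [-2.3e+00 -2.0e-03  1.0e-03]
```

jog_arm(increments=[-0.1, -1, -0.2, -0.1, 0, 0, -0.1, -1.6, -0.3, -0.2, 0, 0, -0.1, -2, -0.5, -0.32, 0, 0, -0.1, -2, -0.6, -0.44, 0, 0, -0.1, -1.8, -0.7, -0.56, 0, 0, -0.1, -1.6, -0.8, -0.68, 0, 0, -0.1, -1.4, -1, -0.8, 0, 0, -0.1, -1.3, -1.2, -0.92, 0, 0, -0.1, -1.2, -1.3, -1.04, 0, 0, -0.1, -1, -1.6, -1.2, 0, 0, -0.1, -1, -1.8, -1.3, 0, 0, -0.1, -0.9, -2, -1.42, 0, 0, -0.1, -0.9, -2.3, -1.54, 0, 0, -0.1, -0.9, -2.5, -1.66, 0, 0, -0.1, -0.9, -2.7, -1.78, 0, 0, -0.1, -1, -2.9, -1.9, 0, 0, -0.1, -1.1, -3.2, -2.02, 0, 0, -0.1, -1.2, -3.4, -2.14, 0, 0, -0.1, -1.3, -3.5, -2.24, 0, 0, -0.1, -1.3, -3.6, -2.3, 0, 0])

```text
time_s: 15.87
tool_pos: [0.4543, 0.0021, 0.176]
ee_rot: [0.39, 0.921, 0.001, 0.001]
contact_force: [-0.9, -0.0, -2.3]
gripper_width: 0.0156
finger_force: 88.5
```

```bash
python3 - <<'E'
from h import *
s,p,R=st();print(s['time_s'],p,np.round(s['joint_positions'],3),s['contact_force'],p-.019*R.as_matrix()[:,2],s['gripper_width'])
P,m=goal([.4464,-.2743,.2],-.21,-.8);print(P,inc(P,m))
E
```

```text
15.8667 [0.45427946 0.00211064 0.17599838] [ 0.347  0.069  1.669 -0.75   1.694  1.934] [-0.86165219 -0.04425647 -2.28052377] [0.45423279 0.01575773 0.18921786] 0.015621489853825664
[ 0.44355874 -0.28763033  0.18676257] (array([-1.14, 20.93, 20.06]), array([ 0.001, -0.153,  0.147]))
```

jog_arm(increments=[0, 0.5, 0.5, 0, 0, 0, -0.1, 1.8, 1.7, 0, -0.01, 0.01, -0.2, 3.8, 3.6, 0, -0.03, 0.03, -0.3, 6, 5.7, 0, -0.04, 0.04, -0.4, 8.2, 7.9, 0, -0.06, 0.06, -0.6, 10.4, 10, 0, -0.075, 0.075, -0.7, 12.6, 12.1, 0, -0.09, 0.09, -0.8, 14.8, 14.2, 0, -0.11, 0.105, -0.9, 17, 16.3, 0, -0.125, 0.12, -1, 19, 18.2, 0, -0.14, 0.135, -1.1, 20.4, 19.5, 0, -0.15, 0.145, -1.1, 20.9, 20.1, 0, -0.153, 0.147, -1.1, 20.9, 20.1, 0, -0.153, 0.147, -1.1, 20.9, 20.1, 0, -0.153, 0.147])

```text
time_s: 17.03
tool_pos: [0.4432, -0.2888, 0.1851]
ee_rot: [0.385, 0.917, -0.098, -0.041]
contact_force: [-0.1, -0.3, -2.4]
gripper_width: 0.0153
finger_force: 88.4
```

```bash
python3 - <<'E'
from h import *
s,p,R=st();print(s['time_s'],p,np.round(s['joint_positions'],3),s['contact_force'],p-.019*R.as_matrix()[:,2],s['gripper_width'])
a=cam('scene');b=cam('side')
cv2.imwrite('pics/ret.png',np.hstack([cv2.resize(c['img'][y:y+130,x:x+130,::-1],None,fx=3,fy=3) for c,y,x in((a,120,220),(b,170,250))]))
P,m=goal([.4464,-.2743,.071],-.21,-.8);print(P,inc(P,m))
E
```

```text
17.0333 [ 0.44318202 -0.28879776  0.18510491] [-0.264  0.05   1.667 -0.805  1.432  1.64 ] [-0.0668676  -0.34812681 -2.39218774] [ 0.4460548  -0.2755278   0.19839608] 0.015270316716391997
[ 0.44355874 -0.28763033  0.05776257] (array([-0.01, -9.12,  8.87]), array([-0.004,  0.001, -0.   ]))
```

View pics/ret.png

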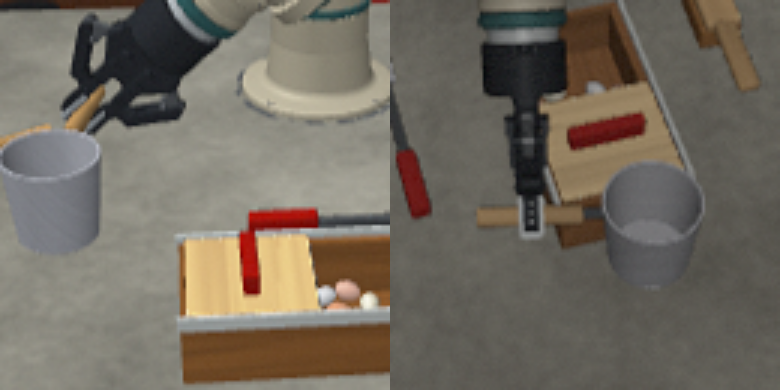

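The cup is empty (side view) and level, and the chips are in the bay. Lower it.

jog_arm(increments=[0, -1, 1, 0, 0, 0, 0, -2.5, 2.4, 0, 0, 0, 0, -4, 3.9, 0, 0, 0, 0, -5.5, 5.3, 0, 0, 0, 0, -7, 6.8, 0, 0, 0, 0, -8, 7.8, 0, 0, 0, 0, -8.5, 8.3, 0, 0, 0, 0, -8.8, 8.55, 0, 0, 0, 0, -9, 8.75, 0, 0, 0, 0, -9.1, 8.85, 0, 0, 0, 0, -9.1, 8.85, 0, 0, 0])

```text
time_s: 18.05
tool_pos: [0.444, -0.2887, 0.0587]
ee_rot: [0.386, 0.916, -0.098, -0.041]
contact_force: [0.6, 0.7, -1.5]
gripper_width: 0.0155
finger_force: 88.5
```

jog_arm(increments=[0, -0.05, 0.05, 0, 0, 0, 0, -0.1, 0.1, 0, 0, 0, 0, -0.1, 0.1, 0, 0, 0])

```text
time_s: 18.3
tool_pos: [0.4437, -0.289, 0.0575]
ee_rot: [0.386, 0.916, -0.098, -0.041]
contact_force: [-2.6, -0.3, 3.2]
gripper_width: 0.0153
finger_force: 88.8
```

Contact is felt. Release and back out along the tool axis.

jog_arm(increments=[0, 0, 0, 0, 0, 0, 0, 0, 0, 0, 0, 0, 0, 0, 0, 0, 0, 0, 0, 0, 0, 0, 0, 0, 0, 0, 0, 0, 0, 0, 0, 0, 0, 0, 0, 0, 0, 0, -1, 0, 0, 0, 0, 0, -3, 0, 0, 0, 0, 0, -6, 0, 0, 0, 0, 0, -10, 0, 0, 0, 0, 0, -14, 0, 0, 0, 0, 0, -18, 0, 0, 0, 0, 0, -18, 0, 0, 0], fingers=0)

```text
time_s: 19.38
tool_pos: [0.474, -0.1589, 0.1889]
ee_rot: [0.385, 0.917, -0.097, -0.036]
contact_force: [0.8, 0.5, -0.2]
gripper_width: 0.0431
finger_force: 0.0
```

```bash
python3 q.py; python3 - <<'E'
from h import *
a=cam('scene','fin_s');b=cam('side','fin_d')
# upright check: compare rim/silhouette with first pictures
for n,c,(y0,y1,x0,x1) in(('S',a,(195,245,222,265)),('D',b,(245,290,275,356))):
    o=cv2.imread('pics/'+('s0' if n=='S' else 'd0')+'.png')[y0:y1,x0:x1]
    d=np.abs(o.astype(int)-c['img'][y0:y1,x0:x1,::-1]).max(2); v,u=np.nonzero(d>25); print(n,len(u),(u.min()+x0,u.max()+x0,v.min()+y0,v.max()+y0) if len(u) else '')
    print(cv2.phaseCorrelate(cv2.cvtColor(o,6).astype(np.float64),cv2.cvtColor(c['img'][y0:y1,x0:x1,::-1].copy(),6).astype(np.float64)))
P,m=np.array([.5645,-.175,.19]),M(0,0);print(inc(P,m))
E
```

```text
19.3833 [ 0.474  -0.1589  0.1889] [ 1.000e-03  1.030e-01  1.603e+00 -7.760e-01  1.617e+00  1.820e+00] [ 0.8  0.5 -0.2] 0.04308380549577622
rib 114 [ 0.5642 -0.1222  0.098 ]
S 107 (np.int64(225), np.int64(257), np.int64(195), np.int64(235))
((-0.3790493060608924, -0.0768678689268043), 0.9611093397838691)
D 116 (np.int64(282), np.int64(351), np.int64(249), np.int64(275))
((0.6697584504879117, 1.128709559088449), 0.7866950971316757)
(array([ 9.44,  0.06, -1.06]), array([ 0.794,  0.085, -0.199]))
```

The cup stands upright within about 2 mm of where it was. Next I go to the rib's -y side with the fingers shut.

jog_arm(increments=[1, 0, -1, 0.1, 0.01, -0.03, 3, 0, -1, 0.22, 0.02, -0.06, 5, 0, -1, 0.34, 0.04, -0.09, 7, 0, -1, 0.46, 0.05, -0.12, 9.4, 0, -1, 0.58, 0.06, -0.15, 9.4, 0, -1, 0.7, 0.08, -0.18, 9.4, 0, -1, 0.794, 0.085, -0.199, 9.4, 0, -1, 0.794, 0.085, -0.199, 9.4, 0, -1, 0.794, 0.085, -0.199], fingers=1)

```text
time_s: 20.28
tool_pos: [0.563, -0.1772, 0.1874]
ee_rot: [0.001, 1.0, -0.003, -0.002]
contact_force: [0.4, 0.5, -0.2]
gripper_width: 0.0001
finger_force: 0.0
```

```bash
python3 - <<'E'
from h import *
s,p,R=st();print(p,R.as_matrix().round(3),s['gripper_width'],inc([.5645,-.170,.09],M(0,0)))
E
```

```text
[ 0.56295311 -0.17724089  0.18742552] [[ 1.    -0.006 -0.003]
 [-0.006 -1.    -0.001]
 [-0.003  0.001 -1.   ]] 0.0001311672729395431 (array([ 0.18, -0.74,  9.74]), array([ 0.001,  0.003, -0.006]))
```

jog_arm(increments=[0.2, -0.7, 3, 0, 0, -0.006, 0.2, -0.7, 6, 0, 0, -0.006, 0.2, -0.7, 8.5, 0, 0, -0.006, 0.2, -0.7, 9.7, 0, 0, -0.006, 0.2, -0.7, 9.7, 0, 0, -0.006, 0.2, -1.4, 9.7, 0, 0, -0.006, 0.2, -2, 9.7, 0, 0, -0.006, 0.2, -2.5, 9.7, 0, 0, -0.006, 0.2, -2.8, 9.7, 0, 0, -0.006, 0.2, -3.1, 9.7, 0, 0, -0.006, 0.2, -3.4, 9.7, 0, 0, -0.006, 0.2, -3.7, 9.7, 0, 0, -0.006, 0.2, -4, 9.7, 0, 0, -0.006, 0.2, -4.3, 9.7, 0, 0, -0.006, 0.2, -4.7, 9.7, 0, 0, -0.006, 0.2, -5.1, 9.7, 0, 0, -0.006, 0.2, -5.5, 9.7, 0, 0, -0.006, 0.2, -5.9, 9.7, 0, 0, -0.006, 0.2, -6.3, 9.7, 0, 0, -0.006])

```text
time_s: 21.87
tool_pos: [0.5663, -0.1123, 0.0926]
ee_rot: [0.0, 1.0, 0.002, 0.0]
contact_force: [-0.3, -3.5, 5.3]
gripper_width: 0.0004
finger_force: 2.3
```

```bash
python3 q.py
```

```text
21.8667 [ 0.5663 -0.1123  0.0926] [-0.259  0.284  1.423 -0.     1.435  1.307] [-0.3 -3.5  5.3] 0.00038551982978119094
rib 53 [ 0.5453 -0.0916  0.098 ]
```

jog_arm(increments=[0, -0.4, 0, 0, 0, 0, 0, -0.8, 0, 0, 0, 0, 0, -1.2, 0, 0, 0, 0, 0, -1.6, 0, 0, 0, 0, 0, -2.1, 0, 0, 0, 0, 0, -2.6, 0, 0, 0, 0, 0, -3.1, 0, 0, 0, 0, 0, -3.6, 0, 0, 0, 0, 0, -4.1, 0, 0, 0, 0, 0, -4.6, 0, 0, 0, 0, 0, -5.1, 0, 0, 0, 0, 0, -5.6, 0, 0, 0, 0, 0, -6.1, 0, 0, 0, 0, 0, -6.6, 0, 0, 0, 0, 0, -7, 0, 0, 0, 0, 0, -7.4, 0, 0, 0, 0, 0, -7.7, 0, 0, 0, 0, 0, -7.9, 0, 0, 0, 0, 0, -8, 0, 0, 0, 0])

```text
time_s: 23.5
tool_pos: [0.5657, -0.0321, 0.0921]
ee_rot: [0.0, 1.0, 0.002, -0.0]
contact_force: [-0.9, -2.7, 4.8]
gripper_width: -0.0002
finger_force: 2.1
```

```bash
python3 q.py
```

```text
23.5 [ 0.5657 -0.0321  0.0921] [-0.122  0.256  1.457 -0.     1.429  1.444] [-0.9 -2.7  4.8] -0.0001626098571816848
rib 42 [ 0.542  -0.0112  0.098 ]
```

jog_arm(increments=[0, -0.1, 0, 0, 0, 0, 0, -0.2, 0, 0, 0, 0, 0, -0.3, 0, 0, 0, 0, 0, -0.4, 0, 0, 0, 0, 0, -0.5, 0, 0, 0, 0, 0, -0.6, 0, 0, 0, 0, 0, -0.7, 0, 0, 0, 0, 0, -0.8, 0, 0, 0, 0])

```text
time_s: 24.22
tool_pos: [0.5657, -0.0244, 0.092]
ee_rot: [0.0, 1.0, 0.002, -0.0]
contact_force: [-0.3, -2.4, 4.2]
gripper_width: 0.0006
finger_force: 1.9
```

jog_arm(increments=[0, -0.08, 0, 0, 0, 0, 0, -0.16, 0, 0, 0, 0, 0, -0.24, 0, 0, 0, 0])

```text
time_s: 24.47
tool_pos: [0.5657, -0.022, 0.0921]
ee_rot: [0.0, 1.0, 0.002, -0.0]
contact_force: [-0.4, -2.3, 3.9]
gripper_width: 0.0001
finger_force: 1.8
```

jog_arm(increments=[0, -0.08, 0, 0, 0, 0, 0, -0.16, 0, 0, 0, 0, 0, -0.24, 0, 0, 0, 0])

```text
time_s: 24.72
tool_pos: [0.5657, -0.0203, 0.0921]
ee_rot: [0.001, 1.0, 0.002, -0.0]
contact_force: [-1.5, -7.8, 3.4]
gripper_width: -0.0
finger_force: 4.1
```

It's at the stop: the force rose to 7.8 N and the travel matches 0.122 m. Back off and rise clear.

jog_arm(increments=[0, 0.4, 0, 0, 0, 0, 0, 1, -0.5, 0, 0, 0, 0, 1.2, -3, 0, 0, 0, 0, 1.2, -6, 0, 0, 0, 0, 1.2, -10, 0, 0, 0, 0, 1.2, -14, 0, 0, 0, 0, 1.2, -16, 0, 0, 0, 0, 1.2, -16, 0, 0, 0, 0, 1.2, -16, 0, 0, 0])

```text
time_s: 25.47
tool_pos: [0.5662, -0.0317, 0.2534]
ee_rot: [-0.0, 1.0, 0.002, 0.001]
contact_force: [-0.6, -0.2, -0.1]
gripper_width: -0.0001
finger_force: 0.0
```

```bash
python3 q.py; python3 - <<'E'
from h import *
a=cam('scene');im=a['img'].astype(int)
m=((im[...,0]>90)&(im[...,1]<50)&(im[...,2]<60)).astype(np.uint8);m[:180]=0;m[235:]=0;m[:,:300]=0;m[:,380:]=0
n,l,s,ce=cv2.connectedComponentsWithStats(m)
for i in range(1,n):
    if s[i][4]>15: print(s[i],onz(a,*ce[i],.096).round(4))
o=cv2.imread('pics/s0.png')[195:245,222:265];print(cv2.phaseCorrelate(cv2.cvtColor(o,6).astype(float),cv2.cvtColor(a['img'][195:245,222:265,::-1].copy(),6).astype(float)))
E
```

```text
25.4667 [ 0.5662 -0.0317  0.2534] [-1.210e-01  1.650e-01  1.235e+00  1.000e-03  1.738e+00  1.445e+00] [-0.6 -0.2 -0.1] -6.426129843972671e-05
rib 98 [ 0.5616 -0.      0.098 ]
[303 190  23   7 126] [ 0.4994 -0.0851  0.096 ]
[341 195   9  21 123] [ 0.5712 -0.0025  0.096 ]
((-0.38220299160271765, -0.07780707073960969), 0.9771696424551758)
```

```bash
python3 -c "
from station import ctrl
print(ctrl.job_done())"
```

```text
the job is handed in; nothing more can be done
None
```

I handed the job in at about 25 s, but it returned no verdict: the chips are in the bay (all eight judged from the empty cup and the drop in wrist load, not counted one by one), the empty cup stands upright within about 2 mm of its start, the cover is home at its stop, and I did not go near the mallet, brush or chisel.

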